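# Hold a hatch to its jamb with the hinge knuckles in line for the pin

### The job

The small plywood hatch is to be hung on the jamb block, but a hex bolt was left standing in the hinge pocket: first put the bolt down in the grey tray and let go of it. Then lift the hatch out of its rack and bring its knuckle down between the two knuckles of the jamb block, hatch upright, until the three holes are in line so that the hinge pin would slide straight through. Finish holding the hatch there in the gripper, not resting on the floor of the pocket, so that a colleague can push in the pin; leave the multimeter, the eraser and the tape roll where they are.

Things in the scene. Friction and masses are not known exactly. Their poses are not given: they have to be found in the camera images.
- jamb: fixed pale wooden block, 140 x 125 x 25 mm, carrying a steel hinge leaf; origin at the centre of its underside, z up, y along the hinge. On top two steel knuckles (tubes 24 mm outside, hole 12 mm, 25 mm long, tops 53 mm above the table) stand 65 mm apart (y = -32.5 to +32.5 mm), the hinge pocket between them. The hinge pin (6 mm thick) lies fixed on its -x margin
- jamb_bore (a point): mid-gap point on the axis of the jamb's two knuckle holes, 41 mm above the table; axes as jamb, holes along y. The pocket's floor is 16 mm below it; the pocket is 29 mm wide in x between two wooden cheeks (63 mm long, 8 mm thick, tops 38 mm above the table)
- hatch: loose hatch, about 0.2 kg: upright plywood panel 12 mm thick (x), 100 mm wide (y), 77 mm high, with a steel knuckle (tube 24 mm outside, hole 12 mm, 60 mm long) centred below its lower edge on a 6 mm neck. Origin in the middle of the knuckle's hole; y along the hole, z up; the panel spans z = 18 to 95 mm. Same either way round
- hatch_bore (a point): middle of the hatch's knuckle hole, same point and axes as hatch; hole along y. With the three holes in line the knuckle hangs 4 mm above the pocket floor, with 2.5 mm free at either end and at either cheek
- hatch_top (a point): the middle of the hatch panel's top edge, 95 mm above the hole's axis; pinch the 12 mm panel here from above, fingers either side in x
- rack: fixed brown wooden rack, base 90 x 140 x 10 mm, with two slotted posts (y = 38 to 60 mm either side, 35 mm thick in x, tops 86 mm above the table). The hatch stands in the slots, 40 mm deep, knuckle down, its top edge 123 mm above the table; lift it straight up 60 mm to free it. Origin at the centre of its underside
- bolt: loose steel hex bolt, 50 g, 32 mm high, standing on its head (18 mm across flats, 8 mm high) in the hinge pocket, shank (12 mm thick) up; origin at the centre of the head's face, z along the shank. Pinch the shank from above, fingers either side along the jamb's x, clear of the knuckles
- tray: fixed shallow open parts tray of grey plastic, 120 x 160 mm, 18 mm high, walls and floor 4 mm thick, on the table; origin at the centre of its underside, x along the 120 mm side
- meter: multimeter, 145 x 74 x 43 mm, bystander at the back of the table, origin at the centre of its underside; leave it
- rubber_eraser: eraser in a sleeve, 21 x 50 x 12 mm, bystander on the robot's side of the work, origin at the centre of its underside; leave it
- tape_roll: dark roll of tape, 55 mm across, 19 mm high, bystander on the robot's side of the work, origin at the centre of its underside; leave it
Not all that is in view belongs to the job. What is shaped like the hatch but yellow is not meant. There is more than one size of the tray; the job needs the larger.

How it is judged:
On the way:
1. the bolt lies or stands in the grey tray, let go (x of bolt in the frame of tray between -0.06 and 0.06 m and y of bolt in the frame of tray between -0.08 and 0.08 m and z of bolt in the frame of tray below 0.025 m and contact force between bolt and tray above 0.05 N and contact force between bolt and the fingers below 0.05 N and linear speed of bolt below 0.05 m/s), for 0.2 s.
At the end, for the whole second after the job is handed in: The gripper holds the hatch still, upright within 0.15 rad; its hole axis is within 3 mm (x and z) of the jamb's, parallel within 0.08 rad, centred within 5 mm along y, so it hangs clear of the pocket floor; the bolt is in the grey tray, let go (x of hatch_bore in the frame of jamb_bore between -0.003 and 0.003 m and z of hatch_bore in the frame of jamb_bore between -0.003 and 0.003 m and y of hatch_bore in the frame of jamb_bore between -0.005 and 0.005 m and angle between the y axis of hatch_bore and the y axis of jamb_bore, either way round below 0.08 rad and angle between hatch's own z axis and vertical below 0.15 rad and contact force between hatch and the fingers above 1 N and linear speed of hatch below 0.02 m/s and x of bolt in the frame of tray between -0.06 and 0.06 m and y of bolt in the frame of tray between -0.08 and 0.08 m and z of bolt in the frame of tray below 0.025 m and contact force between bolt and the fingers below 0.05 N); the arm keeps its last pose, push and grip.
It fails at once if the multimeter, the eraser or the tape roll is moved by more than 30 mm (distance of any of meter, rubber_eraser, tape_roll from where it was at the start of the episode above 0.03 m).
It also fails if it takes over 54 s, if anything falls off the work surface, if the arm or the gripper's body presses on something with over 40 N, if the wrist force passes 120 N, or if a joint passes its speed limit or range.

### The arm

A 6-joint arm with a two-finger parallel gripper is mounted at the origin on the work surface; the furniture and walls round the work are solid. World frame = base frame: x ahead of the robot, y to its left, z up, the work surface at z = 0. Lengths are in m, angles in rad, forces in N, time in s.
With the tool pointing down it reaches from about 0.4 to 0.825 m from the base axis. Payload 7 kg.
Tool frame: the origin (TCP) lies midway between the tips of the shut fingers; the grasp point (between the pads) lies 19 mm behind it (arm.grip_depth is the z of the grasp point in the tool frame, in m); z points along the fingers, y is the line along which they close (so a half turn about z gives the same grasp; the last joint's range is limited). The gripper opens to 88 mm and grips with 3 to 60 N. Pads are 19 mm wide; open, the fingers measure 130 mm over their backs; the gripper's body (78 mm by 193 mm) begins 47 mm behind the grasp point.
Start: joints at [1.627, 0.359, 0.012, 0, -1.224, -0.288], TCP at [0.155, 0.657, 0.227] pointing down, gripper open.
Joint ranges: [-3.07, 3.07], [-1.43, 2.12], [-1.02, 1.25], [-3.03, 1.67], [-3.05, -0], [-3.03, 3.03]. Speed limits (rad/s): [2.39, 2.39, 3.01, 3.14, 3.14, 3.14].

### API

Orientations are given as a unit quaternion [x, y, z, w].
In Python, from rig import arm gives the robot as it stands.
- The arm moves only by the tool servo_tool, never from a script. Its argument "plan" is a list of rows, each an object of numbers: "dx", "dy", "dz": the shift along the tool's x, y, z in units of 0.2 m (1.0 is 0.2 m); "wx", "wy", "wz": the turn, a rotation vector about the tool's x, y, z in units of 2 pi rad (1.0 is 2 pi rad). A call has 1 to 20 rows; each row is the pose to reach, as a shift and turn from the pose commanded when the call began, along the tool's axes at that moment, turning the shorter way round; what a row does not reach only later rows make up. A row lasts 1/10 s, in which the tool goes at most 50 mm and 8.59 degrees, less where a joint would pass 70% of its speed; a pose out of reach is approached as far as the arm can. A call with a number of a shift or a turn outside -1 to 1 is refused whole. A call with a gripper value outside its range is refused whole. "fingers" is the opening, from 0 (shut) to 1 (fully open), set as the call begins (left out, the last holds). The fingers move at their own pace and stop on an object; "grip_force" is the grip in N (left out, the last holds). Time passes only in rows, so rows that repeat a pose let the fingers close. It gives the time, the measured TCP pose, the force, the opening and the grip force at its end, in the units of the state.
- arm.get_state(): the state, without advancing time (a new reading comes with each control period).
- arm.snapshot(name): name is "scene" or "top" or "wrist"; returns the picture (480x640x3 uint8, red, green, blue); there is no depth.
- arm.camera_model(name): a dict with "fov_y" (degrees; the focal length in pixels is half the picture's height over the tangent of half this angle, whatever the lens; pixels are square), "cx", "cy" (the principal point, pixels), "view" (4x4, takes a point from world to camera coordinates). Camera axes: x right, y down, z forward; pixel columns grow to the right and rows downward; lengths in m; the calibration is good to about 2 mm. A picture is of the moment at which its call begins: read the wrist's pose just before it. camera_model takes no time and is no camera call; for the wrist camera it gives the pose at the moment of the call.
- arm.hand_in(): hands the job in; it is judged then, once.
The state is a dict: "t": time; "qpos": joint angles; "dq": joint speeds; "joint_efforts": joint torques, N m; "tcp_pos": TCP position; "tool_rot": TCP orientation; "wrist_force": force on the tool from outside, world axes, zero at the start; "torque": the same for the moment, N m; "gripper_width": finger opening in m; "gripper_force": force on a finger pad.
Only numpy, scipy, OpenCV 4.12 (cv2) and the standard library are available. Lean on these libraries where they do the work, as an engineer would, in place of code of your own. Each camera call takes 0.05 s, during which the arm holds its last target. There are 200 camera calls.

## Working session

There is one attempt and no reset: what is moved stays moved. The work goes in short steps, Python scripts to look and compute and a tool call to move; the robot and the scene stay as the last step left them, time stands still between calls to the robot, and variables do not carry over. Pictures are saved under pics/ and viewed, at most 10 in all, crops included, and the job is handed in when it is done.

Besides the shell and the picture viewer there is one more tool, called after ">>>" as a command line: name --argument value ..., lists and objects as JSON in quotes. servo_tool: Moves the arm, as the interface text tells. Its arguments: {"type":"object","properties":{"plan":{"type":"array","items":{"type":"object","properties":{"dx":{"type":"number"},"dy":{"type":"number"},"dz":{"type":"number"},"wx":{"type":"number"},"wy":{"type":"number"},"wz":{"type":"number"}}}},"fingers":{"type":"number"},"grip_force":{"type":"number"}},"required":["plan"]}

```bash
mkdir -p pics && ls && python3 - <<'E'
from rig import arm
import cv2, numpy as np
for n in ("scene","top"):
    im=arm.snapshot(n); cv2.imwrite(f"pics/{n}0.png",im[:,:,::-1])
    m=arm.camera_model(n); print(n,m["fov_y"],m["cx"],m["cy"],np.round(m["view"],3).tolist(), [k for k in m])
s=arm.get_state(); print(s["t"],s["tcp_pos"],s["tool_rot"],s["gripper_width"],arm.grip_depth)
E
```

```text
pics
scene 52.03662358694857 322.3182574999418 244.8096252281176 [[0.585, -0.811, 0.012, -0.35], [-0.615, -0.453, -0.645, 0.333], [0.529, 0.37, -0.764, 1.067], [0.0, 0.0, 0.0, 1.0]] ['fov_y', 'cx', 'cy', 'view']
top 50.70393563314596 329.39481010835686 249.0596015062017 [[-0.008, -1.0, 0.014, -0.07], [-0.997, 0.007, -0.071, 0.495], [0.071, -0.014, -0.997, 1.436], [0.0, 0.0, 0.0, 1.0]] ['fov_y', 'cx', 'cy', 'view']
0.1 [0.15495379 0.65654926 0.22575017] [ 9.93287945e-01 -1.15665764e-01 -2.87776191e-05  6.98344226e-04] 0.08749132256996406 -0.0188
```

View pics/scene0.png

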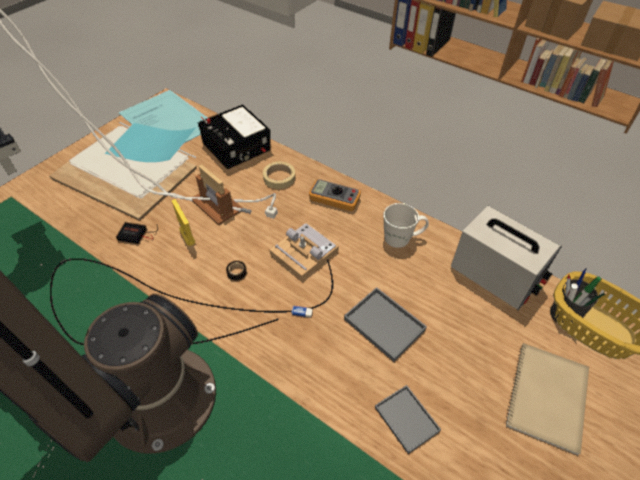

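View pics/top0.png

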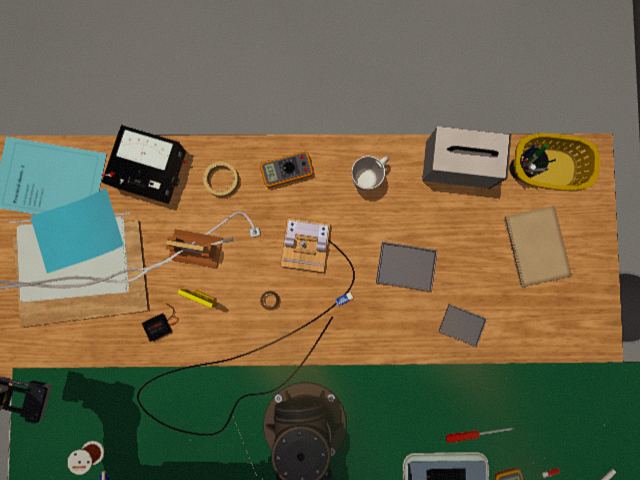

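The top view shows the jamb at about (305,246), the rack with the plywood hatch at (195,247), and the large grey tray at (407,266). The bystanders are the meter (288,168), the eraser (344,299) and the tape (270,299).

Candidates:
- **Hatch:** plywood at (195,247) or yellow at (202,298). The plywood one, standing in the rack, is meant.
- **Tray:** (407,266) or (462,325). The larger one, at (407,266), is meant.

I'll confirm both in one enlarged crop.

```bash
cat > h.py <<'E'
import numpy as np, cv2
from rig import arm
from scipy.spatial.transform import Rotation as R
def cam(n):
    m=arm.camera_model(n); f=240/np.tan(np.radians(m["fov_y"]/2)); return m,f
def ray(c,uv):
    m,f=c; V=np.array(m["view"]); d=np.array([(uv[0]-m["cx"])/f,(uv[1]-m["cy"])/f,1.])
    Rt=V[:3,:3].T; d=Rt@d; return -Rt@V[:3,3], d/np.linalg.norm(d)
def plane(c,uv,z):
    o,d=ray(c,uv); return o+d*(z-o[2])/d[2]
def tri(rs):
    A=sum(np.eye(3)-np.outer(d,d) for o,d in rs); b=sum((np.eye(3)-np.outer(d,d))@o for o,d in rs)
    p=np.linalg.solve(A,b); return p,[np.linalg.norm(np.cross(p-o,d)) for o,d in rs]
def proj(c,p):
    m,f=c; q=(np.array(m["view"])@np.r_[p,1])[:3]; return np.array([m["cx"]+f*q[0]/q[2],m["cy"]+f*q[1]/q[2]])
def totool(dv):  # world shift -> tool axes, units of 0.2 m
    s=arm.get_state(); return R.from_quat(s["tool_rot"]).inv().apply(dv)/0.2
E
python3 - <<'E'
from h import *
a=cv2.imread("pics/top0.png"); b=cv2.imread("pics/scene0.png")
A=cv2.resize(a[195:355,140:500],(800,356),interpolation=cv2.INTER_CUBIC)
B=cv2.resize(b[160:300,160:360],(400,280)); 
B=cv2.resize(b[155:280,160:350],(364,240),interpolation=cv2.INTER_CUBIC)
C=cv2.resize(b[280:460,330:450],(160,240))
D=np.zeros((240,800,3),np.uint8); D[:,:364]=B; D[:,400:560]=C
cv2.imwrite("pics/crop1.png",np.vstack([A,D]))
c=cam("top")
for n,u,z in [("jamb",(305,246),.03),("rack",(195,247),.1),("tray",(407,266),.018),("small",(462,325),.018),("tape",(270,299),.019),("eraser",(344,299),.012),("meter",(288,168),.04)]:
    print(n,plane(c,u,z).round(3))
hsv=cv2.cvtColor(a,cv2.COLOR_BGR2HSV)
m=((hsv[...,1]<60)&(hsv[...,2]<150)).astype(np.uint8); m[:220]=0;m[360:]=0;m[:,:370]=0;m[:,500:]=0
for k in cv2.findContours(m,0,2)[0]:
    if cv2.contourArea(k)>500:
        r=cv2.minAreaRect(k); P=np.array([plane(c,q,.018)[:2] for q in cv2.boxPoints(r)]); print("tray",P.mean(0).round(3),np.linalg.norm(P[1]-P[0]).round(3),np.linalg.norm(P[2]-P[1]).round(3),P.round(3).tolist())
E
```

```text
jamb [ 0.503 -0.004  0.03 ]
rack [0.497 0.291 0.1  ]
tray [ 0.444 -0.296  0.018]
small [ 0.275 -0.45   0.018]
tape [0.353 0.097 0.019]
eraser [ 0.351 -0.114  0.012]
meter [0.726 0.043 0.04 ]
tray [ 0.274 -0.451] 0.083 0.115 [[0.257, -0.382], [0.333, -0.414], [0.291, -0.521], [0.214, -0.488]]
tray [ 0.444 -0.294] 0.117 0.16 [[0.399, -0.205], [0.514, -0.225], [0.488, -0.383], [0.373, -0.362]]
```

View pics/crop1.png

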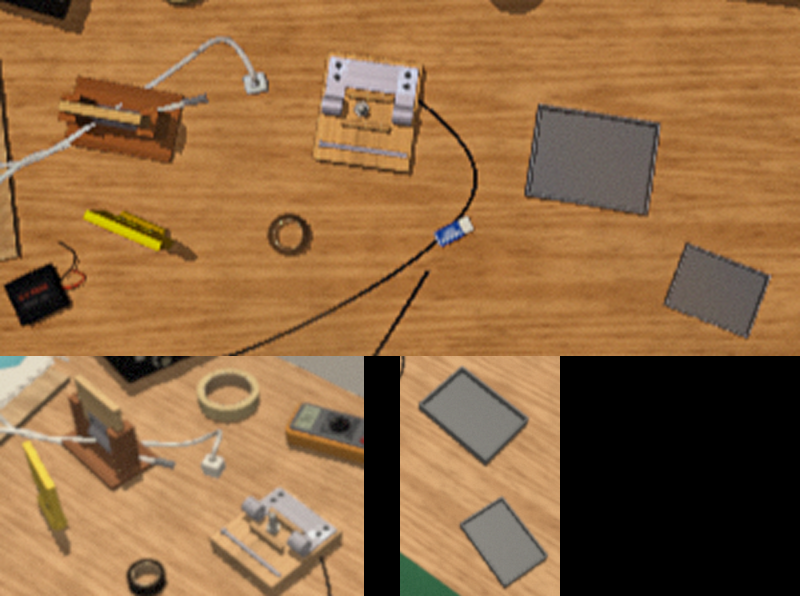

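Confirmed: the plywood hatch is in the brown rack at crop (110,110). The large tray is at crop (592,160), measured 117x160 mm, and the bolt stands in the pocket at crop (362,110). I'll go towards the work, turning the tool as I go.

>>> servo_tool --plan '[{"dx":0.82,"dy":0.935,"wz":0.2355},{"dx":0.82,"dy":0.935,"wz":0.2355},{"dx":0.82,"dy":0.935,"wz":0.2355},{"dx":0.82,"dy":0.935,"wz":0.2355},{"dx":0.82,"dy":0.935,"wz":0.2355},{"dx":0.82,"dy":0.935,"wz":0.2355},{"dx":0.82,"dy":0.935,"wz":0.2355},{"dx":0.82,"dy":0.935,"wz":0.2355},{"dx":0.82,"dy":0.935,"wz":0.2355},{"dx":0.82,"dy":0.935,"wz":0.2355},{"dx":0.82,"dy":0.935,"wz":0.2355}]' --fingers 1

```text
invalid input
```

```bash
python3 - <<'E'
from h import *
s=arm.get_state(); Rt=R.from_quat(s["tool_rot"]); print(s["t"],s["tcp_pos"],Rt.as_matrix().round(3).tolist(),np.round(s["qpos"],2))
V=np.array(arm.camera_model("wrist")["view"]); C=-V[:3,:3].T@V[:3,3]
print("cam in tool",Rt.inv().apply(C-s["tcp_pos"]).round(3),"axis",Rt.inv().apply(V[2,:3]).round(3),arm.camera_model("wrist")["fov_y"])
for n,p in [("jamb",[.505,-.004,.041]),("rack",[.497,.291,.123])]: print(n,totool(np.array(p)-s["tcp_pos"]))
E
```

```text
0.1 [0.15495379 0.65654926 0.22575017] [[0.973, -0.23, -0.0], [-0.23, -0.973, -0.001], [0.0, 0.001, -1.0]] [ 1.63  0.36  0.01 -0.   -1.22 -0.29]
cam in tool [ 0.079 -0.001 -0.158] axis [-0.294  0.     0.956] 58.052325036057475
jamb [2.46220473 2.81091741 0.9279271 ]
rack [2.084394   1.3851483  0.51589978]
```

>>> servo_tool --plan '[{"dx":0.82,"dy":0.935,"dz":0,"wx":0,"wy":0,"wz":0.2355},{"dx":0.82,"dy":0.935,"dz":0,"wx":0,"wy":0,"wz":0.2355},{"dx":0.82,"dy":0.935,"dz":0,"wx":0,"wy":0,"wz":0.2355},{"dx":0.82,"dy":0.935,"dz":0,"wx":0,"wy":0,"wz":0.2355},{"dx":0.82,"dy":0.935,"dz":0,"wx":0,"wy":0,"wz":0.2355},{"dx":0.82,"dy":0.935,"dz":0,"wx":0,"wy":0,"wz":0.2355},{"dx":0.82,"dy":0.935,"dz":0,"wx":0,"wy":0,"wz":0.2355},{"dx":0.82,"dy":0.935,"dz":0,"wx":0,"wy":0,"wz":0.2355},{"dx":0.82,"dy":0.935,"dz":0,"wx":0,"wy":0,"wz":0.2355},{"dx":0.82,"dy":0.935,"dz":0,"wx":0,"wy":0,"wz":0.2355},{"dx":0.82,"dy":0.935,"dz":0,"wx":0,"wy":0,"wz":0.2355}]' --fingers 1 --grip_force 20

```text
t: 1.2
tcp_pos: [0.2716, 0.437, 0.2263]
tool_rot: [-0.655, 0.756, -0.0, -0.0]
wrist_force: [-0.1, 0.2, 0.1]
gripper_width: 0.0878
gripper_force: 0.0
```

```bash
python3 - <<'E'
from h import *
s=arm.get_state(); Rt=R.from_quat(s["tool_rot"]); print(s["t"],s["tcp_pos"],Rt.as_matrix().round(3).tolist(),np.round(s["qpos"],2))
for n,p in [("jamb",[.505,-.004,.041]),("rack",[.497,.291,.123])]: print(n,totool(np.array(p)-s["tcp_pos"]))
E
```

```text
1.2 [0.27164079 0.43698163 0.22628969] [[-0.142, -0.99, -0.0], [-0.99, 0.142, -0.001], [0.001, 0.0, -1.0]] [ 1.4   0.09 -0.34 -0.   -1.14 -1.54]
jamb [ 2.01607104 -1.46864081  0.92730328]
rack [ 0.56197596 -1.21923122  0.51653893]
```

>>> servo_tool --plan '[{"dx":0.35,"dy":-1.0,"dz":0,"wx":0,"wy":0,"wz":0},{"dx":0.35,"dy":-1.0,"dz":0,"wx":0,"wy":0,"wz":0},{"dx":0.35,"dy":-1.0,"dz":0,"wx":0,"wy":0,"wz":0},{"dx":0.35,"dy":-1.0,"dz":0,"wx":0,"wy":0,"wz":0},{"dx":0.35,"dy":-1.0,"dz":0,"wx":0,"wy":0,"wz":0},{"dx":0.35,"dy":-1.0,"dz":0,"wx":0,"wy":0,"wz":0},{"dx":0.35,"dy":-1.0,"dz":0,"wx":0,"wy":0,"wz":0}]'

```text
t: 1.9
tcp_pos: [0.4596, 0.3398, 0.2262]
tool_rot: [-0.656, 0.755, 0.0, -0.0]
wrist_force: [0.4, 0.1, -0.4]
gripper_width: 0.0875
gripper_force: 0.0
```

```bash
cat >> h.py <<'E'
import pickle
def shot(tag):
    c=cam("wrist"); im=arm.snapshot("wrist")[:,:,::-1].copy(); cv2.imwrite(f"pics/{tag}.png",im); pickle.dump(c,open(f"pics/{tag}.pkl","wb")); return c,im
def load(tag): return pickle.load(open(f"pics/{tag}.pkl","rb")),cv2.imread(f"pics/{tag}.png")
E
python3 - <<'E'
from h import *
c,im=shot("w1"); s=arm.get_state(); print(s["t"],s["tcp_pos"],proj(c,[.497,.291,.123]))
E
```

```text
1.95 [0.45921035 0.34021201 0.22642787] [248.03103232 171.88488281]
```

>>> servo_tool --plan '[{"dx":0.5,"dy":-0.22,"dz":0,"wx":0,"wy":0,"wz":0},{"dx":0.5,"dy":-0.22,"dz":0,"wx":0,"wy":0,"wz":0},{"dx":0.5,"dy":-0.22,"dz":0,"wx":0,"wy":0,"wz":0},{"dx":0.5,"dy":-0.22,"dz":0,"wx":0,"wy":0,"wz":0},{"dx":0.5,"dy":-0.22,"dz":0,"wx":0,"wy":0,"wz":0}]'

```text
t: 2.45
tcp_pos: [0.489, 0.2357, 0.2269]
tool_rot: [-0.656, 0.755, 0.0, 0.0]
wrist_force: [-0.3, -0.1, 0.1]
gripper_width: 0.0875
gripper_force: 0.0
```

```bash
python3 - <<'E'
from h import *
c,im=shot("w2"); s=arm.get_state(); print(s["t"],s["tcp_pos"],proj(c,[.497,.291,.123]))
a=cv2.imread("pics/w1.png")
cv2.imwrite("pics/v12.png",cv2.resize(np.hstack([a,im]),(800,300)))
print(totool(np.array([.505,-.004,.041])-s["tcp_pos"]))
E
```

```text
2.5 [0.48901808 0.23600187 0.22682291] [320.91328035 319.50315884]
[ 1.1779973  -0.24492081  0.92843844]
```

View pics/v12.png

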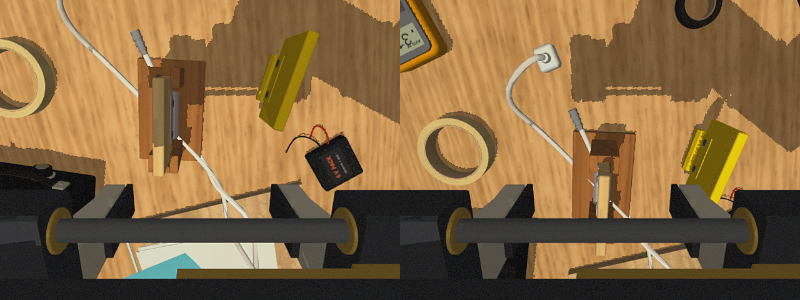

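The left half (w1) shows the rack with the hatch's top edge running from (155,78) to (162,175), i.e. x2/1.6 in full resolution. The right half shows its end at (603,162), with the gripper bar hiding the rest. Now on to the jamb.

>>> servo_tool --plan '[{"dx":0.25,"dy":-0.06,"dz":0,"wx":0,"wy":0,"wz":0},{"dx":0.85,"dy":-0.24,"dz":0.2,"wx":0,"wy":0,"wz":0},{"dx":0.85,"dy":-0.24,"dz":0.2,"wx":0,"wy":0,"wz":0},{"dx":0.85,"dy":-0.24,"dz":0.2,"wx":0,"wy":0,"wz":0},{"dx":0.85,"dy":-0.24,"dz":0.2,"wx":0,"wy":0,"wz":0},{"dx":0.85,"dy":-0.24,"dz":0.2,"wx":0,"wy":0,"wz":0}]'

```text
t: 3.1
tcp_pos: [0.5133, 0.0602, 0.1864]
tool_rot: [-0.656, 0.755, 0.0, -0.0]
wrist_force: [0.3, 0.6, -0.3]
gripper_width: 0.0877
gripper_force: 0.0
```

```bash
python3 - <<'E'
from h import *
c,im=shot("w3"); s=arm.get_state(); print(s["t"],s["tcp_pos"],proj(c,[.505,-.004,.041]))
E
```

```text
3.15 [0.51349268 0.06077986 0.18673866] [319.88449798 131.48429442]
```

>>> servo_tool --plan '[{"dx":0.2,"dy":0,"dz":0,"wx":0,"wy":0,"wz":0},{"dx":0.2,"dy":0,"dz":0,"wx":0,"wy":0,"wz":0},{"dx":0.2,"dy":0,"dz":0,"wx":0,"wy":0,"wz":0}]'

```text
t: 3.45
tcp_pos: [0.5079, 0.0211, 0.1871]
tool_rot: [-0.656, 0.755, -0.0, 0.001]
wrist_force: [1.0, 0.4, -0.1]
gripper_width: 0.0877
gripper_force: 0.0
```

```bash
python3 - <<'E'
from h import *
c,im=shot("w4"); s=arm.get_state(); print(s["t"],s["tcp_pos"],proj(c,[.505,-.004,.041]))
a=cv2.imread("pics/w3.png")
cv2.imwrite("pics/v34.png",cv2.resize(np.hstack([a[:400,120:520],im[:400,120:520]]),(800,400)))
E
```

```text
3.5 [0.50803205 0.02135336 0.18703853] [320.54630059 188.61007498]
```

View pics/v34.png

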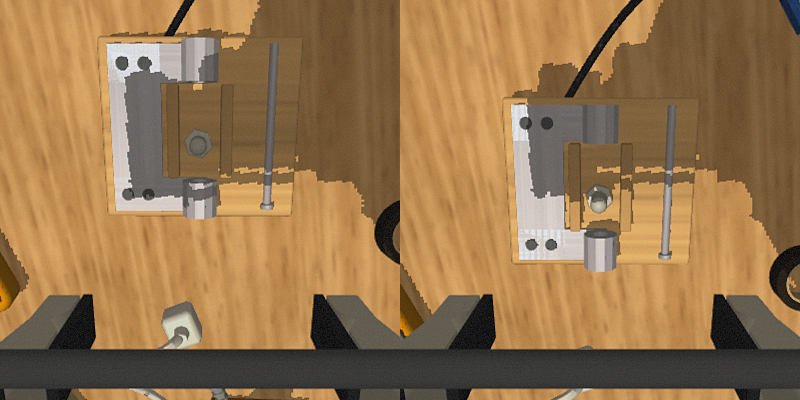

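Both wrist views show the jamb well aligned. In w3 the bolt's shank top is at (319,146) and the knuckle inner faces are at rows 82 and 178. In w4 the shank top is about (318,203).

```bash
python3 - <<'E'
from h import *
c3,a=load("w3"); c4,b=load("w4")
def T(n,p,q):
    r=tri([ray(c3,p),ray(c4,q)]); print(n,r[0].round(4),np.round(r[1],4)); return r[0]
o=lambda x,y:(120+x,y)
T("bolt",o(199,146),o(198,202))
# block corners, both views
P=[T("c%d"%i,o(*p),o(*q)) for i,(p,q) in enumerate([((98,38),(103,98)),((301,38),(298,98)),((291,215),(290,262)),((110,216),(113,263))])]
T("pin a",o(273,44),o(271,105)); T("pin b",o(268,206),o(265,255))
T("kn up",o(199,82),o(200,143)); T("kn lo",o(200,178),o(200,230))
s=arm.get_state(); 
cv2.imwrite("pics/v4z.png",np.hstack([cv2.resize(a[20:230,210:430],(400,382),interpolation=2),cv2.resize(b[90:290,215:425],(400,382),interpolation=2)]))
E
```

```text
bolt [0.5076 0.0054 0.0411] [0.0006 0.0006]
c0 [ 0.5658 -0.0747  0.0183] [0.0001 0.0001]
c1 [ 0.4271 -0.0551  0.0175] [0.0001 0.0001]
c2 [0.4429 0.0704 0.0136] [0.0006 0.0006]
c3 [0.5843 0.0506 0.0155] [0.0003 0.0003]
pin a [ 0.4479 -0.0532  0.0257] [0. 0.]
pin b [0.4625 0.058  0.0243] [0.0004 0.0004]
kn up [ 0.501  -0.0354  0.0414] [0.0001 0.0001]
kn lo [0.5099 0.0288 0.0311] [0.0002 0.0002]
```

View pics/v4z.png

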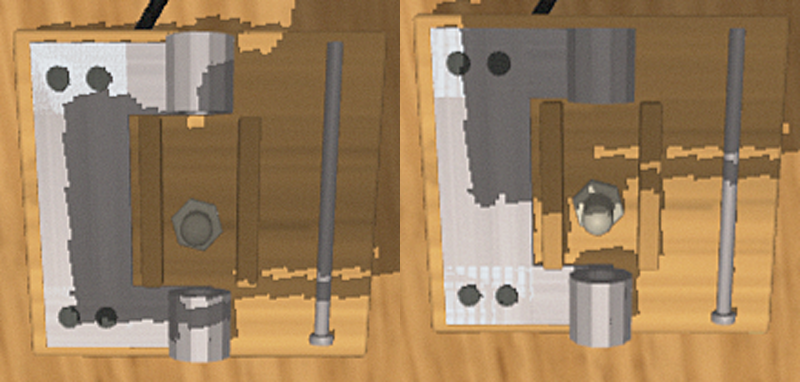

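```bash
python3 - <<'E'
from h import *
c3,a=load("w3"); c4,b=load("w4")
L=lambda x,y:(210+x/1.818,20+y/1.819)
Q=lambda x,y:(215+(x-400)/1.905,90+y/1.91)
def A(n,p,q,z):
    x=plane(c3,L(*p),z);y=plane(c4,Q(*q),z); print(n,x[:2].round(4),y[:2].round(4),"tri",tri([ray(c3,L(*p)),ray(c4,Q(*q))])[0].round(4));return (x+y)/2
bo=A("bolt",(196,228),(597,217),.057)
C=[A("c",p,q,.025) for p,q in [((14,31),(414,16)),((386,31),(788,16)),((367,356),(766,333)),((32,354),(432,327))]]
ctr=np.mean(C,0); print("block centre",ctr.round(4), "sides",[np.linalg.norm(C[i]-C[(i+1)%4]).round(4) for i in range(4)])
ex=(C[0]+C[3]-C[1]-C[2]); print("yaw x",np.arctan2(ex[1],ex[0])); ey=C[3]+C[2]-C[0]-C[1]; print("yaw y",np.arctan2(-ey[0],ey[1]))
pa=A("pin",(335,44),(737,30),.028);pb=A("pin",(321,330),(724,312),.028); d=pb-pa; print("yaw pin",np.arctan2(-d[0],d[1]))
ku=A("ku",(200,113),(601,103),.05); kl=A("kl",(199,290),(600,272),.05)
d=kl-ku; print("kn mid",((ku+kl)/2).round(4),"yaw",np.arctan2(-d[0],d[1]),np.linalg.norm(d))
# cheeks: outer ends at z .038
s=arm.get_state(); print(s["tcp_pos"]); 
x=R.from_quat(s["tool_rot"]).as_matrix(); print("tool y yaw",np.arctan2(-x[1,1],-x[0,1]))
t=np.array([bo[0],bo[1],.042]); print("to bolt",totool(t-s["tcp_pos"]))
E
```

```text
bolt [0.5074 0.0037] [0.5074 0.0032] tri [0.5075 0.0041 0.0528]
c [ 0.5646 -0.0742] [ 0.5648 -0.0742] tri [ 0.5647 -0.0742  0.0253]
c [ 0.4279 -0.0547] [ 0.4281 -0.0548] tri [ 0.4279 -0.0548  0.0245]
c [0.4449 0.0679] [0.4465 0.0678] tri [0.4461 0.0672 0.027 ]
c [0.5832 0.0474] [0.5827 0.0459] tri [0.5863 0.0499 0.0124]
block centre [ 0.5053 -0.0036  0.025 ] sides [np.float64(0.1381), np.float64(0.1239), np.float64(0.1388), np.float64(0.1222)]
yaw x -0.14733282362048855
yaw y -0.14652488555766238
pin [ 0.4476 -0.0527] [ 0.4477 -0.0526] tri [ 0.4477 -0.0526  0.0285]
pin [0.4632 0.0536] [0.4631 0.0552] tri [0.4646 0.0508 0.0404]
yaw pin -0.1443177839670056
ku [ 0.5004 -0.0347] [ 0.5005 -0.0353] tri [ 0.5005 -0.035   0.0455]
kl [0.5097 0.027 ] [0.5096 0.0254] tri [0.5101 0.0288 0.0376]
kn mid [ 0.505  -0.0044  0.05  ] yaw -0.14879403798230298 0.06188659072741357
[0.50803205 0.02135336 0.18703853]
tool y yaw -0.1393745018995523
to bolt [ 0.08943742 -0.00857564  0.7251517 ]
```

The jamb centre is (0.505,-0.004) with yaw -0.147, and the measured block of 138x123 mm matches the text. The bolt is at (0.5075,0.0035). Grasp it with the fingertips above the cheeks.

>>> servo_tool --plan '[{"dx":0.09,"dy":-0.01,"dz":0.2,"wx":0,"wy":0,"wz":-0.001},{"dx":0.09,"dy":-0.01,"dz":0.4,"wx":0,"wy":0,"wz":-0.001},{"dx":0.09,"dy":-0.01,"dz":0.6,"wx":0,"wy":0,"wz":-0.001},{"dx":0.09,"dy":-0.01,"dz":0.68,"wx":0,"wy":0,"wz":-0.001},{"dx":0.09,"dy":-0.01,"dz":0.72,"wx":0,"wy":0,"wz":-0.001},{"dx":0.09,"dy":-0.01,"dz":0.72,"wx":0,"wy":0,"wz":-0.001},{"dx":0.09,"dy":-0.01,"dz":0.72,"wx":0,"wy":0,"wz":-0.001}]' --fingers 0.5

```text
t: 4.2
tcp_pos: [0.508, 0.0028, 0.0435]
tool_rot: [-0.658, 0.753, -0.0, 0.001]
wrist_force: [0.0, -0.2, 0.7]
gripper_width: 0.0445
gripper_force: 0.0
```

>>> servo_tool --plan '[{"dx":0,"dy":0,"dz":0,"wx":0,"wy":0,"wz":0},{"dx":0,"dy":0,"dz":0,"wx":0,"wy":0,"wz":0},{"dx":0,"dy":0,"dz":0,"wx":0,"wy":0,"wz":0},{"dx":0,"dy":0,"dz":0,"wx":0,"wy":0,"wz":0},{"dx":0,"dy":0,"dz":0,"wx":0,"wy":0,"wz":0}]' --fingers 0 --grip_force 20

```text
t: 4.7
tcp_pos: [0.5072, 0.0019, 0.0428]
tool_rot: [-0.658, 0.753, -0.0, 0.0]
wrist_force: [0.6, -0.2, 0.1]
gripper_width: 0.0105
gripper_force: 20.0
```

>>> servo_tool --plan '[{"dx":0,"dy":0,"dz":-0.15,"wx":0,"wy":0,"wz":0},{"dx":0,"dy":0,"dz":-0.35,"wx":0,"wy":0,"wz":0},{"dx":0.15,"dy":0,"dz":-0.4,"wx":0,"wy":0,"wz":0},{"dx":0.4,"dy":0,"dz":-0.4,"wx":0,"wy":0,"wz":0},{"dx":0.65,"dy":0,"dz":-0.4,"wx":0,"wy":0,"wz":0},{"dx":0.85,"dy":0,"dz":-0.4,"wx":0,"wy":0,"wz":0},{"dx":1.0,"dy":0,"dz":-0.4,"wx":0,"wy":0,"wz":0}]'

```text
t: 5.4
tcp_pos: [0.4793, -0.1984, 0.1226]
tool_rot: [-0.658, 0.753, 0.0, -0.0]
wrist_force: [0.0, 1.0, -0.9]
gripper_width: 0.0109
gripper_force: 20.0
```

>>> servo_tool --plan '[{"dx":0.2,"dy":0.04,"dz":0,"wx":0,"wy":0,"wz":0},{"dx":0.4,"dy":0.1,"dz":0,"wx":0,"wy":0,"wz":0},{"dx":0.49,"dy":0.1,"dz":0.15,"wx":0,"wy":0,"wz":0},{"dx":0.49,"dy":0.1,"dz":0.35,"wx":0,"wy":0,"wz":0},{"dx":0.49,"dy":0.1,"dz":0.43,"wx":0,"wy":0,"wz":0},{"dx":0.49,"dy":0.1,"dz":0.48,"wx":0,"wy":0,"wz":0},{"dx":0.49,"dy":0.1,"dz":0.48,"wx":0,"wy":0,"wz":0},{"dx":0.49,"dy":0.1,"dz":0.48,"wx":0,"wy":0,"wz":0}]'

```text
t: 6.2
tcp_pos: [0.4479, -0.2907, 0.0273]
tool_rot: [-0.658, 0.753, -0.0, 0.0]
wrist_force: [-0.5, -0.7, 0.4]
gripper_width: 0.0102
gripper_force: 20.0
```

```bash
python3 - <<'E'
from h import *
c,im=shot("w5"); s=arm.get_state(); print(s["t"],s["tcp_pos"],s["wrist_force"],s["gripper_width"],s["gripper_force"])
E
```

```text
6.25 [ 0.44823244 -0.29076951  0.02762378] [ 0.08306521  0.87527312 -0.53356759] 0.01110741708931333 19.97344046831131
```

>>> servo_tool --plan '[{"dx":0,"dy":0,"dz":0.015,"wx":0,"wy":0,"wz":0},{"dx":0,"dy":0,"dz":0.015,"wx":0,"wy":0,"wz":0}]'

```text
t: 6.45
tcp_pos: [0.4477, -0.2906, 0.0241]
tool_rot: [-0.658, 0.753, -0.0, 0.0]
wrist_force: [-0.3, -0.2, -1.4]
gripper_width: 0.0105
gripper_force: 20.0
```

>>> servo_tool --plan '[{"dx":0,"dy":0,"dz":0,"wx":0,"wy":0,"wz":0},{"dx":0,"dy":0,"dz":0,"wx":0,"wy":0,"wz":0},{"dx":0,"dy":0,"dz":0,"wx":0,"wy":0,"wz":0},{"dx":0,"dy":0,"dz":-0.05,"wx":0,"wy":0,"wz":0},{"dx":0,"dy":0,"dz":-0.2,"wx":0,"wy":0,"wz":0},{"dx":0,"dy":0,"dz":-0.4,"wx":0,"wy":0,"wz":0},{"dx":-0.2,"dy":-0.05,"dz":-0.6,"wx":0,"wy":0,"wz":0},{"dx":-0.4,"dy":-0.1,"dz":-0.8,"wx":0,"wy":0,"wz":0},{"dx":-0.6,"dy":-0.1,"dz":-0.95,"wx":0,"wy":0,"wz":0},{"dx":-0.8,"dy":-0.1,"dz":-1.0,"wx":0,"wy":0,"wz":0},{"dx":-1.0,"dy":-0.1,"dz":-1.0,"wx":0,"wy":0,"wz":0}]' --fingers 0.4

```text
t: 7.55
tcp_pos: [0.4953, -0.0936, 0.2275]
tool_rot: [-0.658, 0.753, -0.002, 0.002]
wrist_force: [0.5, -0.4, -0.6]
gripper_width: 0.0348
gripper_force: 0.0
```

```bash
python3 - <<'E'
from h import *
t=arm.snapshot("top")[:,:,::-1]; s=arm.get_state(); print(s["t"],s["tcp_pos"])
cv2.imwrite("pics/top1.png",cv2.resize(t[200:330,260:500],(720,390),interpolation=2))
print(totool(np.array([.482,.36,.226])-s["tcp_pos"]))
E
```

```text
7.6 [ 0.49577825 -0.08903844  0.226551  ]
[-2.21635686  0.3651876   0.0064687 ]
```

View pics/top1.png

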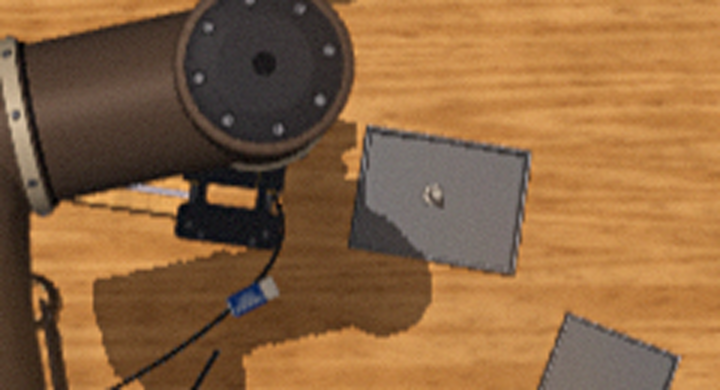

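The bolt now stands in the large tray at (435,195) in the crop. Off to the hatch.

>>> servo_tool --plan '[{"dx":-0.25,"dy":0,"dz":0,"wx":0,"wy":0,"wz":0},{"dx":-0.5,"dy":0,"dz":0,"wx":0,"wy":0,"wz":0},{"dx":-0.75,"dy":0.1,"dz":0,"wx":0,"wy":0,"wz":0},{"dx":-1.0,"dy":0.2,"dz":0,"wx":0,"wy":0,"wz":0}]'

```text
t: 8.0
tcp_pos: [0.4824, 0.1026, 0.2242]
tool_rot: [-0.658, 0.753, -0.0, 0.0]
wrist_force: [0.9, -0.0, 1.0]
gripper_width: 0.0348
gripper_force: 0.0
```

>>> servo_tool --plan '[{"dx":-0.25,"dy":0.05,"dz":0,"wx":0,"wy":0,"wz":0},{"dx":-0.5,"dy":0.1,"dz":0,"wx":0,"wy":0,"wz":0},{"dx":-0.75,"dy":0.15,"dz":0,"wx":0,"wy":0,"wz":0},{"dx":-1.0,"dy":0.16,"dz":0,"wx":0,"wy":0,"wz":0},{"dx":-1.0,"dy":0.16,"dz":0,"wx":0,"wy":0,"wz":0},{"dx":-1.0,"dy":0.16,"dz":0,"wx":0,"wy":0,"wz":0},{"dx":-1.0,"dy":0.16,"dz":0,"wx":0,"wy":0,"wz":0}]'

```text
t: 8.7
tcp_pos: [0.4778, 0.3027, 0.2238]
tool_rot: [-0.658, 0.753, -0.0, -0.0]
wrist_force: [0.1, -0.2, 0.5]
gripper_width: 0.0349
gripper_force: 0.0
```

```bash
python3 - <<'E'
from h import *
c,im=shot("w6"); s=arm.get_state(); print(s["t"],s["tcp_pos"],s["dq"].round(3) if hasattr(s["dq"],"round") else s["dq"])
E
```

```text
8.75 [0.47790405 0.30234952 0.22388022] [-0.009 -0.006 -0.002 -0.     0.001 -0.002]
```

>>> servo_tool --plan '[{"dx":-0.2,"dy":0,"dz":0,"wx":0,"wy":0,"wz":0},{"dx":-0.4,"dy":0,"dz":0,"wx":0,"wy":0,"wz":0},{"dx":-0.4,"dy":0,"dz":0,"wx":0,"wy":0,"wz":0},{"dx":-0.4,"dy":0,"dz":0,"wx":0,"wy":0,"wz":0},{"dx":-0.4,"dy":0,"dz":0,"wx":0,"wy":0,"wz":0}]'

```text
t: 9.25
tcp_pos: [0.4888, 0.3813, 0.2239]
tool_rot: [-0.658, 0.753, 0.0, -0.0]
wrist_force: [-0.0, 0.0, 0.8]
gripper_width: 0.035
gripper_force: 0.0
```

```bash
python3 - <<'E'
from h import *
c,im=shot("w7"); s=arm.get_state(); print(s["t"],s["tcp_pos"],np.round(s["dq"],3))
a=cv2.imread("pics/w6.png")
cv2.imwrite("pics/v67.png",np.hstack([cv2.resize(x[0:310,160:400],(400,517),interpolation=2) for x in (a,im)]))
E
```

```text
9.3 [0.48882466 0.38128029 0.22398604] [ 0.001 -0.004  0.003 -0.001  0.002 -0.001]
```

View pics/v67.png

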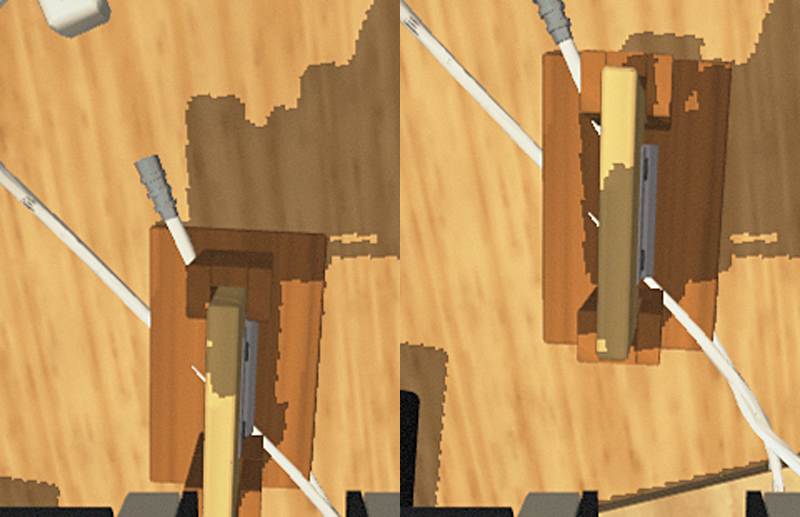

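```bash
python3 - <<'E'
from h import *
c6,a=load("w6"); c7,b=load("w7")
L=lambda x,y:(160+x/1.6667,y/1.6677); Q=lambda x,y:L(x-400,y)
print("tri end",tri([ray(c6,L(226,303)),ray(c7,Q(619,68))]))
E=[plane(c7,Q(*p),.123) for p in [(603,68),(636,68),(628,358),(598,358)]]
print(np.round(E,4).tolist(),[np.linalg.norm(E[i]-E[(i+1)%4]).round(4) for i in range(4)])
c=np.mean(E,0); d=E[2]+E[3]-E[0]-E[1]; yaw=np.arctan2(-d[0],d[1]); print("centre",c.round(4),"yaw",yaw)
print("w6 end",plane(c6,L(226,303),.123).round(4))
# rack base corners z=.010 in w7
P=[plane(c7,Q(*p),.010) for p in [(543,53),(731,62),(713,350),(543,343)]]; P=np.array(P)
print("rack",P.round(4).tolist(),P.mean(0).round(4))
s=arm.get_state(); x=R.from_quat(s["tool_rot"]).as_matrix(); ty=np.arctan2(-x[1,1],-x[0,1]); print("tool y yaw",ty,"turn wz",-(yaw-ty)/2/np.pi)
print("to above",totool(np.array([c[0],c[1],.103])-s["tcp_pos"]))
E
```

```text
tri end (array([0.48885732, 0.2643078 , 0.11685843]), [np.float64(0.0005624706187886131), np.float64(0.0005624706187885413)])
[[0.4943, 0.2644, 0.123], [0.4836, 0.2659, 0.123], [0.5012, 0.3622, 0.123], [0.5122, 0.3607, 0.123]] [np.float64(0.0109), np.float64(0.0979), np.float64(0.0111), np.float64(0.0979)]
centre [0.4978 0.3133 0.123 ] yaw -0.18183581864942794
w6 end [0.4878 0.2635 0.123 ]
rack [[0.5287, 0.2373, 0.01], [0.4416, 0.2531, 0.01], [0.4666, 0.3898, 0.01], [0.5547, 0.3739, 0.01]] [0.4979 0.3135 0.01  ]
tool y yaw -0.13565574042598855 turn wz 0.007349787721630772
to above [ 0.33069068 -0.09051175  0.60487875]
```

The hatch's top-edge centre is (0.498,0.3135) with yaw -0.182. It agrees with the rack's base, and the triangulated height of 0.117 is a fair match to 0.123. Move over it, descend and grip.

>>> servo_tool --plan '[{"dx":0.16,"dy":-0.045,"dz":0,"wx":0,"wy":0,"wz":0.0073},{"dx":0.33,"dy":-0.09,"dz":0.05,"wx":0,"wy":0,"wz":0.0073},{"dx":0.33,"dy":-0.09,"dz":0.2,"wx":0,"wy":0,"wz":0.0073},{"dx":0.33,"dy":-0.09,"dz":0.4,"wx":0,"wy":0,"wz":0.0073},{"dx":0.33,"dy":-0.09,"dz":0.55,"wx":0,"wy":0,"wz":0.0073},{"dx":0.33,"dy":-0.09,"dz":0.65,"wx":0,"wy":0,"wz":0.0073},{"dx":0.33,"dy":-0.09,"dz":0.695,"wx":0,"wy":0,"wz":0.0073},{"dx":0.33,"dy":-0.09,"dz":0.695,"wx":0,"wy":0,"wz":0.0073},{"dx":0.33,"dy":-0.09,"dz":0.695,"wx":0,"wy":0,"wz":0.0073}]' --fingers 0.4

```text
t: 10.2
tcp_pos: [0.4983, 0.315, 0.0858]
tool_rot: [-0.641, 0.768, -0.0, 0.001]
wrist_force: [0.1, 0.6, -0.2]
gripper_width: 0.0354
gripper_force: 0.0
```

>>> servo_tool --plan '[{"dx":0,"dy":0,"dz":0,"wx":0,"wy":0,"wz":0},{"dx":0,"dy":0,"dz":0,"wx":0,"wy":0,"wz":0},{"dx":0,"dy":0,"dz":0,"wx":0,"wy":0,"wz":0},{"dx":0,"dy":0,"dz":0,"wx":0,"wy":0,"wz":0},{"dx":0,"dy":0,"dz":0,"wx":0,"wy":0,"wz":0}]' --fingers 0 --grip_force 40

```text
t: 10.7
tcp_pos: [0.4983, 0.3151, 0.0851]
tool_rot: [-0.641, 0.768, -0.0, 0.001]
wrist_force: [2.3, -0.7, 0.4]
gripper_width: 0.0116
gripper_force: 40.0
```

```bash
python3 - <<'E'
from h import *
s=arm.get_state(); print(s["t"],s["tcp_pos"],s["wrist_force"],s["gripper_width"],s["torque"])
x=R.from_quat(s["tool_rot"]).as_matrix(); print(np.arctan2(-x[1,1],-x[0,1]))
E
```

```text
10.7 [0.49834449 0.31514889 0.0850547 ] [ 2.29856458 -0.7179098   0.38693869] 0.011593172610459009 [-0.17380224 -1.02817614 -0.10139189]
-0.18014279498751598
```

>>> servo_tool --plan '[{"dx":0,"dy":0,"dz":-0.05,"wx":0,"wy":0,"wz":0},{"dx":0,"dy":0,"dz":-0.15,"wx":0,"wy":0,"wz":0},{"dx":0,"dy":0,"dz":-0.27,"wx":0,"wy":0,"wz":0},{"dx":0,"dy":0,"dz":-0.37,"wx":0,"wy":0,"wz":0},{"dx":0,"dy":0,"dz":-0.4,"wx":0,"wy":0,"wz":0},{"dx":0.05,"dy":-0.01,"dz":-0.4,"wx":0,"wy":0,"wz":0},{"dx":0.18,"dy":-0.04,"dz":-0.4,"wx":0,"wy":0,"wz":0},{"dx":0.35,"dy":-0.07,"dz":-0.4,"wx":0,"wy":0,"wz":0},{"dx":0.52,"dy":-0.11,"dz":-0.4,"wx":0,"wy":0,"wz":0},{"dx":0.7,"dy":-0.145,"dz":-0.4,"wx":0,"wy":0,"wz":0},{"dx":0.8,"dy":-0.165,"dz":-0.4,"wx":0,"wy":0,"wz":0},{"dx":0.8,"dy":-0.165,"dz":-0.4,"wx":0,"wy":0,"wz":0}]'

```text
t: 11.9
tcp_pos: [0.4998, 0.1482, 0.163]
tool_rot: [-0.64, 0.769, 0.0, -0.002]
wrist_force: [-0.1, 0.0, -2.5]
gripper_width: 0.0116
gripper_force: 40.0
```

>>> servo_tool --plan '[{"dx":0.1,"dy":-0.02,"dz":0,"wx":0,"wy":0,"wz":-0.0053},{"dx":0.25,"dy":-0.05,"dz":0,"wx":0,"wy":0,"wz":-0.0053},{"dx":0.42,"dy":-0.085,"dz":0,"wx":0,"wy":0,"wz":-0.0053},{"dx":0.58,"dy":-0.12,"dz":0,"wx":0,"wy":0,"wz":-0.0053},{"dx":0.7,"dy":-0.145,"dz":0,"wx":0,"wy":0,"wz":-0.0053},{"dx":0.753,"dy":-0.154,"dz":0,"wx":0,"wy":0,"wz":-0.0053},{"dx":0.753,"dy":-0.154,"dz":0,"wx":0,"wy":0,"wz":-0.0053},{"dx":0.753,"dy":-0.154,"dz":0,"wx":0,"wy":0,"wz":-0.0053},{"dx":0.753,"dy":-0.154,"dz":0,"wx":0,"wy":0,"wz":-0.0053},{"dx":0.753,"dy":-0.154,"dz":0,"wx":0,"wy":0,"wz":-0.0053}]'

```text
t: 12.9
tcp_pos: [0.5048, -0.0013, 0.1644]
tool_rot: [-0.654, 0.757, 0.0, -0.0]
wrist_force: [0.7, -0.9, -2.2]
gripper_width: 0.0118
gripper_force: 40.0
```

```bash
python3 - <<'E'
from h import *
c,im=shot("w8"); s=arm.get_state(); print(s["t"],s["tcp_pos"],s["wrist_force"],s["gripper_width"],np.round(s["dq"],3))
x=R.from_quat(s["tool_rot"]).as_matrix(); print(np.arctan2(-x[1,1],-x[0,1]))
sc=arm.snapshot("scene")[:,:,::-1]; j=proj(cam("scene"),[.505,-.004,.08]).astype(int); print(j)
B=cv2.resize(sc[j[1]-70:j[1]+70,j[0]-60:j[0]+60],(360,420),interpolation=2)
A=cv2.resize(im[60:480,120:560],(440,420)); cv2.imwrite("pics/v8.png",np.hstack([A,B]))
E
```

```text
12.95 [ 0.50482516 -0.0014069   0.16444431] [-0.09012023  0.12263333 -2.20967202] 0.011640891765722684 [-0.005 -0.001  0.001  0.    -0.003  0.001]
-0.14590673329789966
[302 234]
```

View pics/v8.png

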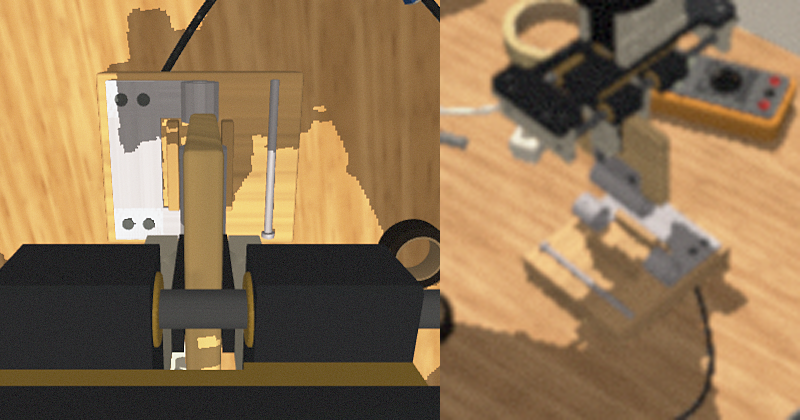

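The hatch hangs upright over the jamb. Its top edge's near end is at crop (204,150) and the jamb's far knuckle is at (199,97). Check the centring numerically.

```bash
python3 - <<'E'
from h import *
c,im=load("w8"); s=arm.get_state(); p=s["tcp_pos"]; Rt=R.from_quat(s["tool_rot"])
yaw=-.147; ex=np.array([np.cos(yaw),np.sin(yaw),0]); ey=np.array([-ex[1],ex[0],0]); J=np.array([.505,-.004,.041])
zt=p[2]+.0379
for r in (225,240,260,290): # row scan of panel top edge: print hsv transitions
    g=cv2.cvtColor(im[r-2:r+3].mean(0,keepdims=True).astype(np.uint8),cv2.COLOR_BGR2HSV)[0]
    d=np.abs(np.diff(im[r-2:r+3].mean(0),axis=0)).sum(1); k=[i for i in range(295,355) if d[i]>25]; print(r,k)
def loc(q): d=q-J; return (d@ex*1000).round(1),(d@ey*1000).round(1)
for n,u in [("L",(304,211)),("R",(343,211)),("mid",(324,210))]: print(n,loc(plane(c,u,zt)))
for n,u in [("knL",(301,145)),("knR",(337,145))]: print(n,loc(plane(c,u,.047)))
print("tcp",loc(p), "verify pin top", loc(plane(c,(120+275,60+81),.028)))
E
```

```text
225 [297, 298, 299, 302, 303, 341, 342, 343, 346, 351, 352]
240 [297, 298, 299, 300, 302, 303, 304, 341, 342, 343, 345, 346, 351, 352]
260 [297, 298, 299, 300, 302, 303, 304, 341, 342, 343, 345, 351, 352, 353, 354]
290 [299, 300, 302, 303, 304, 305, 341, 342, 344, 345]
L (np.float64(3.8), np.float64(-48.7))
R (np.float64(-7.3), np.float64(-48.7))
mid (np.float64(-1.9), np.float64(-49.0))
knL (np.float64(11.9), np.float64(-55.2))
knR (np.float64(-10.5), np.float64(-55.2))
tcp (np.float64(-0.6), np.float64(2.4)) verify pin top (np.float64(-49.7), np.float64(-56.4))
```

```bash
python3 - <<'E'
from h import *
yaw=-.147; ex=np.array([np.cos(yaw),np.sin(yaw),0]); ey=np.array([-ex[1],ex[0],0]); J=np.array([.505,-.004,.041])
def loc(q): d=q-J; return (d@ex*1000).round(1),(d@ey*1000).round(1)
for tag,rows in (("w8",(146,150,155,160)),("w3",(50,60,70,195,205)),("w4",(110,120,130,245,255))):
    c,im=load(tag)
    for r in rows:
        x=cv2.cvtColor(im,cv2.COLOR_BGR2HSV)[r-1:r+2,285:355,1].mean(0)
        low=np.where(x<75)[0]+285
        runs=np.split(low,np.where(np.diff(low)>2)[0]+1); runs=[(k[0],k[-1]) for k in runs if len(k)>5]
        print(tag,r,runs,[(loc(plane(c,(k[0]-.0,r),.043))[0],loc(plane(c,(k[1]+1,r),.043))[0]) for k in runs])
E
```

```text
w8 146 [(np.int64(285), np.int64(338))] [(np.float64(22.3), np.float64(-11.9))]
w8 150 [(np.int64(285), np.int64(338))] [(np.float64(22.3), np.float64(-12.0))]
w8 155 [(np.int64(285), np.int64(338))] [(np.float64(22.4), np.float64(-12.0))]
w8 160 [(np.int64(285), np.int64(338))] [(np.float64(22.5), np.float64(-12.0))]
w3 50 [(np.int64(285), np.int64(338))] [(np.float64(22.6), np.float64(-12.1))]
w3 60 [(np.int64(285), np.int64(337))] [(np.float64(22.7), np.float64(-11.6))]
w3 70 [(np.int64(285), np.int64(337))] [(np.float64(22.8), np.float64(-11.7))]
w3 195 [(np.int64(285), np.int64(336))] [(np.float64(24.5), np.float64(-12.3))]
w3 205 [(np.int64(285), np.int64(336))] [(np.float64(24.6), np.float64(-12.4))]
w4 110 [(np.int64(285), np.int64(338))] [(np.float64(24.0), np.float64(-12.1))]
w4 120 [(np.int64(285), np.int64(337))] [(np.float64(24.1), np.float64(-11.5))]
w4 130 [(np.int64(285), np.int64(337))] [(np.float64(24.3), np.float64(-11.6))]
w4 245 [(np.int64(285), np.int64(336))] [(np.float64(25.8), np.float64(-12.3))]
w4 255 [(np.int64(285), np.int64(336))] [(np.float64(26.0), np.float64(-12.4))]
```

The camera puts the knuckle axis at x=0.0 and the hatch at about -1.6, against -0.6 from the TCP. So shift about +1.2 mm in x and -1 mm in y, then start lowering.

>>> servo_tool --plan '[{"dx":0.005,"dy":-0.006,"dz":0,"wx":0,"wy":0,"wz":0},{"dx":0.005,"dy":-0.006,"dz":0.06,"wx":0,"wy":0,"wz":0},{"dx":0.005,"dy":-0.006,"dz":0.12,"wx":0,"wy":0,"wz":0},{"dx":0.005,"dy":-0.006,"dz":0.17,"wx":0,"wy":0,"wz":0},{"dx":0.005,"dy":-0.006,"dz":0.2,"wx":0,"wy":0,"wz":0},{"dx":0.005,"dy":-0.006,"dz":0.22,"wx":0,"wy":0,"wz":0},{"dx":0.005,"dy":-0.006,"dz":0.235,"wx":0,"wy":0,"wz":0},{"dx":0.005,"dy":-0.006,"dz":0.235,"wx":0,"wy":0,"wz":0},{"dx":0.005,"dy":-0.006,"dz":0.235,"wx":0,"wy":0,"wz":0}]'

```text
t: 13.9
tcp_pos: [0.5061, -0.0033, 0.1178]
tool_rot: [-0.653, 0.757, -0.0, 0.0]
wrist_force: [0.3, -0.3, -1.9]
gripper_width: 0.012
gripper_force: 40.0
```

```bash
python3 - <<'E'
from h import *
c,im=shot("w9"); s=arm.get_state(); p=s["tcp_pos"]; print(s["t"],p,s["wrist_force"],s["torque"])
yaw=-.147; ex=np.array([np.cos(yaw),np.sin(yaw),0]); ey=np.array([-ex[1],ex[0],0]); J=np.array([.505,-.004,.041])
d=p-J; print("tcp loc",d@ex*1000,d@ey*1000)
sc=arm.snapshot("scene")[:,:,::-1]; cv2.imwrite("pics/sc9.png",sc)
B=cv2.resize(sc[180:290,255:350],(360,417),interpolation=2)
A=im[60:477,120:560]; cv2.imwrite("pics/v9.png",np.hstack([A,B]))
E
```

```text
13.95 [ 0.50608434 -0.00324319  0.11788143] [ 0.80533096 -0.13072701 -1.83118533] [ 0.05967498 -0.05150993  0.00031585]
tcp loc 0.961798507470022 0.9074766685601279
```

No contact so far. Continue below the cheek tops.

>>> servo_tool --plan '[{"dx":0,"dy":0,"dz":0.025,"wx":0,"wy":0,"wz":0},{"dx":0,"dy":0,"dz":0.05,"wx":0,"wy":0,"wz":0},{"dx":0,"dy":0,"dz":0.07,"wx":0,"wy":0,"wz":0},{"dx":0,"dy":0,"dz":0.07,"wx":0,"wy":0,"wz":0},{"dx":0,"dy":0,"dz":0.07,"wx":0,"wy":0,"wz":0}]'

```text
t: 14.5
tcp_pos: [0.5058, -0.0034, 0.1034]
tool_rot: [-0.653, 0.757, 0.0, -0.0]
wrist_force: [-0.0, 0.3, -2.7]
gripper_width: 0.0114
gripper_force: 40.0
```

>>> servo_tool --plan '[{"dx":0,"dy":0,"dz":0.015,"wx":0,"wy":0,"wz":0},{"dx":0,"dy":0,"dz":0.029,"wx":0,"wy":0,"wz":0},{"dx":0,"dy":0,"dz":0.029,"wx":0,"wy":0,"wz":0},{"dx":0,"dy":0,"dz":0.029,"wx":0,"wy":0,"wz":0},{"dx":0,"dy":0,"dz":0.029,"wx":0,"wy":0,"wz":0}]'

```text
t: 15.0
tcp_pos: [0.5059, -0.0033, 0.0978]
tool_rot: [-0.653, 0.757, -0.0, 0.0]
wrist_force: [0.1, 0.4, -2.4]
gripper_width: 0.0118
gripper_force: 40.0
```

```bash
python3 - <<'E'
from h import *
c,im=shot("w10"); s=arm.get_state(); p=s["tcp_pos"]; print(s["t"],p,s["wrist_force"],s["torque"],s["gripper_width"])
yaw=-.147; ex=np.array([np.cos(yaw),np.sin(yaw),0]); ey=np.array([-ex[1],ex[0],0]); J=np.array([.505,-.004,.041])
d=p-J; print("tcp loc",d@ex*1000,d@ey*1000)
sc=arm.snapshot("scene")[:,:,::-1]; cv2.imwrite("pics/sc10.png",sc)
B=cv2.resize(sc[180:290,255:350],(360,417),interpolation=2)
A=im[60:477,120:560]; cv2.imwrite("pics/v10.png",np.hstack([A,B]))
E
```

```text
15.05 [ 0.50593721 -0.00327536  0.09786876] [-0.42258358 -1.15894343 -1.97596802] [ 0.08824903 -0.06531019  0.02960848] 0.011744295537478296
tcp loc 0.8209605735092883 0.8541000957625138
```

View pics/v10.png

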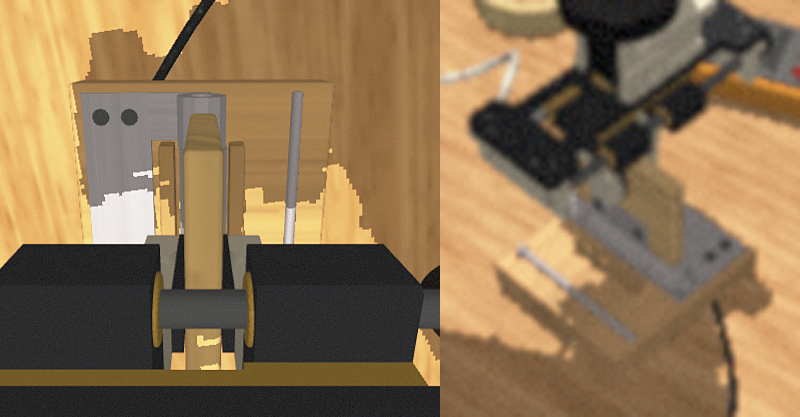

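The hatch's knuckle is down between the jamb's knuckles: far knuckle at crop (202,95), panel edge in line at (204,150). The wrist reads about -2 N, the hatch's own weight, so it hangs free of the floor and cheeks. By TCP the bore is 0.0408 m high, against 0.041 m wanted.

```bash
python3 -c "
from rig import arm
print(arm.hand_in())"
```

```text
the job is handed in; nothing more can be done
None
```

The bolt is in the large grey tray, let go, and the hatch is held upright in the jamb with the three holes in line within about 1 mm by my measurements. It hangs clear of the pocket floor; the job is handed in at about 15 s, with no verdict returned.

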